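# Change the filter cassette of the bench dust extractor

### The job

The filter cassette in the bay of the bench dust extractor is spent: press it down and let go so that the push-push catch releases it, lift it out once it has sprung up, and set it down gently in the aluminium tray. Then fit the fresh cassette (the one of the same size that stands on the bench, not the thinner, lower pre-filter) into the empty bay and press it down until the catch holds it. Press each cassette only until it comes up firm, without forcing it, and leave everything else on the bench where it is.

Things in the scene. Friction and masses are not known exactly. Their poses are not given: they have to be found in the camera images.
- bay (a point): centre of the mouth of the cassette bay, at the top edge (170 mm above the bench) of the black collar on the extractor's deck. z up, x across the narrow side of the opening (42 mm), y along the long side (84 mm). The collar stands 5 mm above the deck and flares outwards by 5 mm at 45 degrees. Its sprung floor, released, lies 32 mm below this point: a cassette on it stands 48 mm out of the mouth.
- held_level (a point): where the top of a cassette lies while the push-push catch holds it: 22 mm above the mouth; claws then grip its ends and it cannot be pulled out. To switch the catch (to hold or to let go) press the top 8 to 21 mm below this level: how far differs between machines and must be felt, as resistance rises steeply (about 8 N per mm) at a rubber stop. Pressed less, the catch does not switch.
- extractor: dust extractor: fixed grey box 270 x 230 mm, deck 165 mm high; origin at the centre of its underside, bay 40 mm to its -x side, a hose spigot 30 mm tall 85 mm to its +x side. The bay's floor spring pushes up with 3 N when released, 7 N when fully down, plus 1 N per 30 mm/s. At the stop the catch has switched: let go and the cassette rises, at about 0.1 m/s, to the held level or all the way up.
- spent_mid (a point): middle of the spent cassette, held in the bay at the start: upright grey plastic block 38 mm thick (its x), 80 mm wide (its y), 80 mm high (z up), pleated filter on both faces; this point is 40 mm above its underside, 40 mm below its flat top. 0.14 to 0.24 kg.
- fresh_mid (a point): middle of the fresh cassette, which stands upright on the bench: same shape and size as the spent one (38 mm thick along its x, 80 mm wide along its y, 80 mm high; point 40 mm above its underside), 0.12 to 0.21 kg. The foot is stepped in by 2 to 3 mm. It fits the bay either way round, with about 2 mm of play on each side.
- spent: the same spent cassette; origin at the centre of its underside.
- fresh: the same fresh cassette; origin at the centre of its underside.
- tray_in (a point): centre of the inner floor (4 to 5 mm above the bench) of the open aluminium tray, fixed: outside 170 mm along its x, 130 mm along its y, 40 mm high, walls 4 mm.
- tray: the same aluminium tray; origin at the centre of its underside.
- prefilter: bystander: a pre-filter cassette of the same plastic, standing on the bench, thinner and lower (24 x 80 mm, 56 mm high); origin at the centre of its underside. It may stand at either of the two places; leave it alone.
- bench_block: bystander: square steel bench block 64 x 64 x 22 mm; origin under its centre.
- charcoal: bystander: dark charcoal soldering block 140 x 70 x 28 mm; origin under its centre.
- wax_block: bystander: small wooden block 65 x 36 x 26 mm; origin under its centre.
- hammer: bystander: jeweller's hammer 230 mm long lying on the bench; origin under the middle of its length.
- jar: bystander: glass jar, 72 mm across, 95 mm high, with a lid; origin under its centre.
- carriage: the sprung floor inside the bay, on which a cassette stands; origin at the centre of its top face, z up. It sits 32 mm below the mouth when released, 58 mm when held. Loading it with more than 22 N through a cassette (pressing, or pulling a held one against the claws) breaks the cassette. Pressed slowly, at some 20 mm/s, the stop is felt and the catch switched at about 10 N.
Things that resemble listed ones, but are neither listed nor needed, are in the scene too. Leave any blue or yellow look-alike of the fresh alone. What is shaped like the spent but turquoise is not meant.

How it is judged:
By the outcome, as a careful person would: the job done as asked, in the order asked, and still so for the second after the job is handed in, with the robot touching nothing.
It also fails if it takes over 72 s, if anything falls off the work surface, if the arm or the gripper's body presses on something with over 40 N, if the wrist force passes 120 N, or if a joint passes its speed limit or range.

### The arm

A 6-joint arm with a two-finger parallel gripper is mounted at the origin on the work surface. World frame = base frame: x ahead of the robot, y to its left, z up, the work surface at z = 0. Lengths are in m, angles in rad, forces in N, time in s.
With the tool pointing down it reaches from about 0.4 to 0.825 m from the base axis. Payload 7 kg.
Tool frame: the origin (TCP) lies on the centre line of the jaws, within the pads' length; the fingertips stand arm.tip_reach ahead of it and the grasp point (between the pads) lies 5 mm behind it (arm.tip_reach is the distance from the TCP to the fingertips, in m); z points along the fingers, y is the line along which they close (so a half turn about z gives the same grasp; the last joint's range is limited). The gripper opens to 88 mm and grips with 3 to 60 N. Pads are 19 mm wide; open, the fingers measure 130 mm over their backs; the gripper's body (78 mm by 193 mm) begins 47 mm behind the grasp point.
Start: joints at [-0.957, 0.359, 0.012, 0, -1.224, -0.288], TCP at [0.216, -0.639, 0.241] pointing down, gripper open.
Joint ranges: [-3.07, 3.07], [-1.43, 2.12], [-1.02, 1.25], [-3.03, 1.67], [-3.05, -0], [-3.03, 3.03]. Speed limits (rad/s): [2.39, 2.39, 3.01, 3.14, 3.14, 3.14].

### API

Orientations are given as [roll, pitch, yaw] about the fixed x, y, z axes, in that order (R = Rz(yaw) Ry(pitch) Rx(roll)).
In Python, from station import status, optics, order, arm gives the robot as it stands. The module is installed in compiled form; this text tells all that it offers.
- The arm moves only by the shell command python3 -m jog 'ROWS' [FORCE]. ROWS is JSON, a list of rows, each a list of 3 entries, a list of its own where there are three numbers: the gripper command: -1 is shut, 1 is fully open, values between are in proportion, then the shift along the tool's x, y, z in mm, then the turn about the tool's z in rad. A call has 1 to 20 rows; each row is the pose to reach, as a shift and turn from the pose commanded when the call began, along the tool's axes at that moment; what a row does not reach only later rows make up. A row lasts 1/8 s, in which the tool goes at most 62.5 mm and 10.7 degrees, less where a joint would pass 70% of its speed; a pose out of reach is approached as far as the arm can. A call with a gripper value outside its range is refused whole. The fingers move at their own pace and stop on an object; FORCE is the grip in N (left out, the last holds). Time passes only in rows, so rows that repeat a pose let the fingers close. It gives the time, the measured TCP pose, the force, the opening and the grip force at its end, in the units of the state.
- status.get_state(): the state, without advancing time (a new reading comes with each control period).
- optics.grab_frame(name): name is "scene" or "top" or "wrist"; returns a dict with "color" (384x512x3 uint8, red, green, blue), "mtx" (3x3 intrinsics, pixels), "cam_to_world" (4x4, takes a point from camera to world coordinates). Camera axes: x right, y down, z forward; pixel columns grow to the right and rows downward; lengths in m; the calibration is good to about 2 mm. A picture is of the moment at which its call begins. There is no depth.
- order.job_done(): hands the job in; it is judged then, once.
The state is a dict: "t": time; "q": joint angles; "qd": joint speeds; "joint_efforts": joint torques, N m; "eef_pos": TCP position; "ee_rot": TCP orientation; "force": force on the tool from outside, world axes, zero at the start; "moment": the same for the moment, N m; "width": finger opening in m; "gripper_force": force on a finger pad.
Only numpy, scipy, OpenCV 4.12 (cv2) and the standard library are available. Lean on these libraries where they do the work, as an engineer would, in place of code of your own. Each camera call takes 0.05 s, during which the arm holds its last target. There are 200 camera calls.

## Working session

There is one attempt and no reset: what is moved stays moved. The work goes in short steps, Python scripts to look and compute and a shell command to move; the robot and the scene stay as the last step left them, time stands still between calls to the robot, and variables do not carry over. Pictures are saved under pics/ and viewed, at most 10 in all, crops included, and the job is handed in when it is done.

```bash
mkdir -p pics; cat > h.py <<'E'
import numpy as np, cv2
from station import status, optics, order, arm
def grab(n, f=None):
    d=optics.grab_frame(n)
    if f: cv2.imwrite('pics/'+f, d['color'][:,:,::-1])
    return d
def ray(d,u,v,z):
    K=np.array(d['mtx']);T=np.array(d['cam_to_world'])
    r=T[:3,:3]@np.linalg.solve(K,[u,v,1.]);o=T[:3,3]
    return o+r*(z-o[2])/r[2]
def proj(d,p):
    K=np.array(d['mtx']);T=np.array(d['cam_to_world'])
    c=T[:3,:3].T@(np.array(p)-T[:3,3]);q=K@c
    return q[:2]/q[2]
E
python3 - <<'E'
from h import *
import pickle
s=status.get_state();print(s,arm.tip_reach)
a=grab('top');b=grab('scene')
for d in(a,b):print(np.round(d['cam_to_world'],3),d['mtx'][0])
pickle.dump((a,b),open('ab.pkl','wb'))
cv2.imwrite('pics/a.png',cv2.resize(a['color'],(800,600),interpolation=cv2.INTER_CUBIC)[:,:,::-1])
cv2.imwrite('pics/b.png',cv2.resize(b['color'],(800,600),interpolation=cv2.INTER_CUBIC)[:,:,::-1])
E
```

```text
{'t': 0.0, 'q': array([-9.56899804e-01,  3.59378744e-01,  1.10478138e-02, -3.65232768e-04,
       -1.22411008e+00, -2.88102385e-01]), 'qd': array([-0.00064668, -0.00158233, -0.00132108, -0.00084867,  0.00080772,
        0.00058898]), 'joint_efforts': array([ 2.29201636e-03, -5.82713521e+01,  2.93057370e+01,  6.99725837e+00,
        6.87906679e-03, -1.13666247e-04]), 'eef_pos': array([ 0.2158669 , -0.6390456 ,  0.23962042]), 'ee_rot': array([ 3.13991820e+00, -1.38165009e-04, -2.81592278e+00]), 'force': array([-0.41568647,  0.46195065,  0.11855932]), 'moment': array([-0.02203193, -0.01647859,  0.02511241]), 'gripper_force': 0.0, 'width': 0.08756813856577554} 0.014
[[ 0.026 -0.999  0.031  0.49 ]
 [-1.    -0.025  0.014 -0.036]
 [-0.014 -0.032 -0.999  1.15 ]
 [ 0.     0.     0.     1.   ]] [358.43208992   0.         255.09363919]
[[ 0.355  0.72  -0.596  1.363]
 [ 0.935 -0.272  0.229 -0.362]
 [ 0.003 -0.638 -0.77   1.209]
 [ 0.     0.     0.     1.   ]] [466.23891276   0.         247.19322706]
```

View pics/a.png

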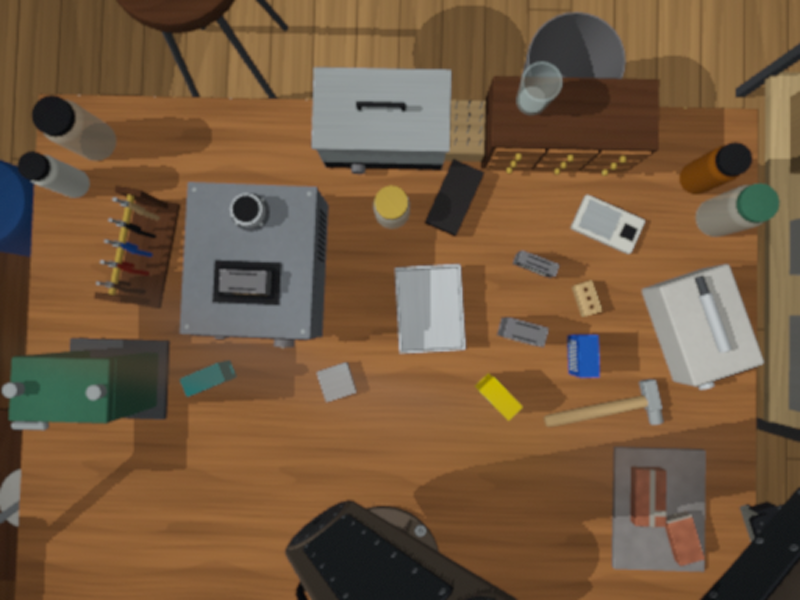

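View pics/b.png

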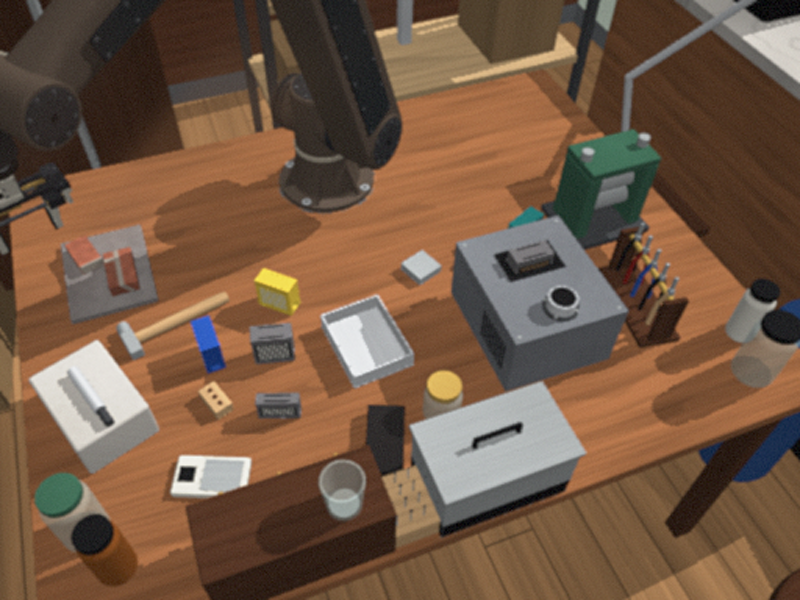

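Top view (800x600): two grey cassettes, at (524,332) and (537,263); in the scene view these are (272,343) and (278,405). The first is taller and thicker, so it fits the fresh cassette, and the second fits the pre-filter. The blue (584,355), yellow (499,397) and turquoise (207,379) blocks are look-alikes. The spent cassette is in the bay at (245,282) and the tray is at (430,308). Next I'll enlarge to confirm.

```bash
python3 - <<'E'
from h import *
import pickle
a,b=pickle.load(open('ab.pkl','rb'))
A=a['color'];B=b['color']
c1=cv2.resize(A[155:230,310:410],(400,300),interpolation=cv2.INTER_CUBIC)
c2=cv2.resize(B[195:275,135:215],(300,300),interpolation=cv2.INTER_CUBIC)
c3=cv2.resize(A[155:215,120:200],(400,300),interpolation=cv2.INTER_CUBIC)
c4=cv2.resize(B[140:200,310:370],(300,300),interpolation=cv2.INTER_CUBIC)
im=np.vstack([np.hstack([c1,c2]),np.hstack([c3,c4])])
cv2.imwrite('pics/c.png',im[:,:,::-1])
g=lambda d,u,v,z:np.round(ray(d,u/1.5625,v/1.5625,z),3)
print('bay',g(a,247,282,.17),'spent',g(a,245,281,.192),g(b,529,257,.192))
print('fresh',g(a,524,330,.08),'tray',g(a,430,308,.04))
E
```

```text
bay [0.551 0.246 0.17 ] spent [0.551 0.243 0.192] [0.564 0.238 0.192]
fresh [ 0.478 -0.26   0.08 ] tray [ 0.516 -0.082  0.04 ]
```

View pics/c.png

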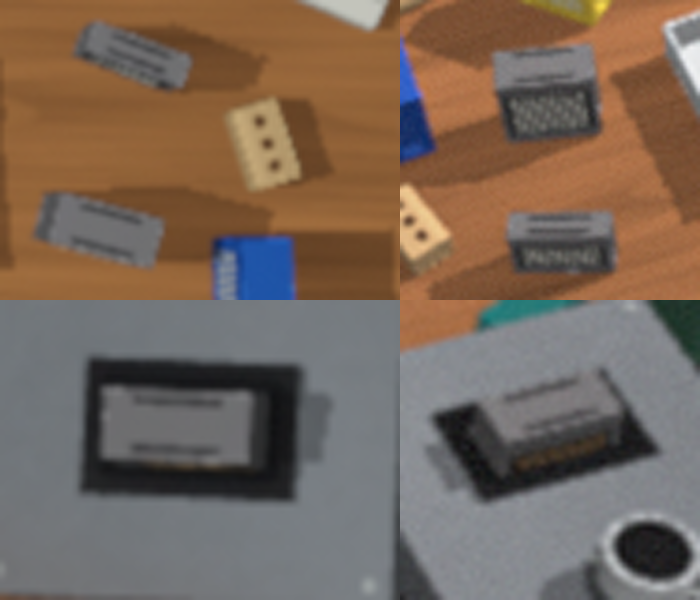

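Crop confirms it. The fresh cassette is the wide, tall one at top (336,212) original px; the narrower, lower one at top (343,169) is the pre-filter. The spent cassette sits in the black collar, with the top face at about (155.5,180) and the collar at (158,180.6). Next I go above the bay.

```bash
cat >> h.py <<'E'
def go(p,yaw):
    "mm shift in tool axes and turn, assuming tool vertical"
    s=status.get_state();y=s['ee_rot'][2];d=(np.array(p)-s['eef_pos'])*1000
    c,n=np.cos(y),np.sin(y)
    w=(yaw-y+np.pi)%(2*np.pi)-np.pi
    print('shift',np.round([c*d[0]+n*d[1],n*d[0]-c*d[1],-d[2]],1),'turn',round(-w,3),'pos',np.round(s['eef_pos'],4),'rpy',np.round(s['ee_rot'],3),'F',np.round(s['force'],1),'w',round(s['width'],4),'t',round(s['t'],2))
E
python3 - <<'E'
from h import *
import pickle
a,b=pickle.load(open('ab.pkl','rb'))
A=a['color'].astype(int)
# collar mask (dark) near the bay
m=np.zeros(A.shape[:2],np.uint8);m[160:200,130:185]=(A.sum(2)<120)[160:200,130:185]
c=max(cv2.findContours(m,0,2)[0],key=cv2.contourArea);r=cv2.minAreaRect(c);print('collar',r)
bx=cv2.boxPoints(r);P=np.array([ray(a,u,v,.17) for u,v in bx]);print(np.round(P,3),P.mean(0))
print('spent',ray(a,155.5,180.2,.192),'fresh',ray(a,336.5,212,.08))
T=np.array([ray(a,u/1.5625,v/1.5625,.04) for u,v in [(396,268),(460,265),(465,349),(400,353)]]);print('tray',np.round(T,3),T.mean(0))
go([.555,.242,.32],-np.pi/2)
E
```

```text
collar ((157.74522399902344, 180.36981201171875), (40.927276611328125, 25.219833374023438), 2.2906100749969482)
[[0.517 0.303 0.17 ]
 [0.587 0.303 0.17 ]
 [0.585 0.19  0.17 ]
 [0.516 0.191 0.17 ]] [0.55113328 0.24688941 0.17      ]
spent [0.55001788 0.24656653 0.192     ] fresh [ 0.47583685 -0.26351039  0.08      ]
tray [[ 0.594 -0.013  0.04 ]
 [ 0.603 -0.14   0.04 ]
 [ 0.437 -0.153  0.04 ]
 [ 0.426 -0.025  0.04 ]] [ 0.51513425 -0.08261069  0.04      ]
shift [-603.2  726.3  -80.3] turn -1.245 pos [ 0.2159 -0.6391  0.2397] rpy [ 3.14  -0.    -2.816] F [-0.1 -1.1 -0.2] w 0.0877 t 0.1
```

```bash
python3 -m jog '[[-1,[-603,726,-80],-1.245],[-1,[-603,726,-80],-1.245],[-1,[-603,726,-80],-1.245],[-1,[-603,726,-80],-1.245],[-1,[-603,726,-80],-1.245],[-1,[-603,726,-80],-1.245],[-1,[-603,726,-80],-1.245],[-1,[-603,726,-80],-1.245],[-1,[-603,726,-80],-1.245],[-1,[-603,726,-80],-1.245],[-1,[-603,726,-80],-1.245],[-1,[-603,726,-80],-1.245],[-1,[-603,726,-80],-1.245],[-1,[-603,726,-80],-1.245],[-1,[-603,726,-80],-1.245],[-1,[-603,726,-80],-1.245],[-1,[-603,726,-80],-1.245],[-1,[-603,726,-80],-1.245],[-1,[-603,726,-80],-1.245],[-1,[-603,726,-80],-1.245]]' 10
python3 - <<'E'
from h import *
go([.551,.2467,.32],-np.pi/2)
d=grab('wrist');cv2.imwrite('pics/d.png',cv2.resize(d['color'],(768,576))[:,:,::-1])
import pickle;pickle.dump(d,open('d.pkl','wb'));print(np.round(d['cam_to_world'],3))
E
```

```text
t: 2.6
eef_pos: [0.5549, 0.2405, 0.3211]
ee_rot: [-3.141, 0.001, -1.572]
force: [0.6, 0.5, 0.9]
width: 0.0004
gripper_force: 0.0
shift [-6.2  3.9  1.1] turn -0.001 pos [0.5549 0.2405 0.3211] rpy [-3.141e+00  1.000e-03 -1.572e+00] F [0.6 0.5 0.9] w 0.0004 t 2.6
[[-1.     0.     0.002  0.554]
 [ 0.001  0.956  0.292  0.16 ]
 [-0.002  0.292 -0.956  0.465]
 [ 0.     0.     0.     1.   ]]
```

View pics/d.png

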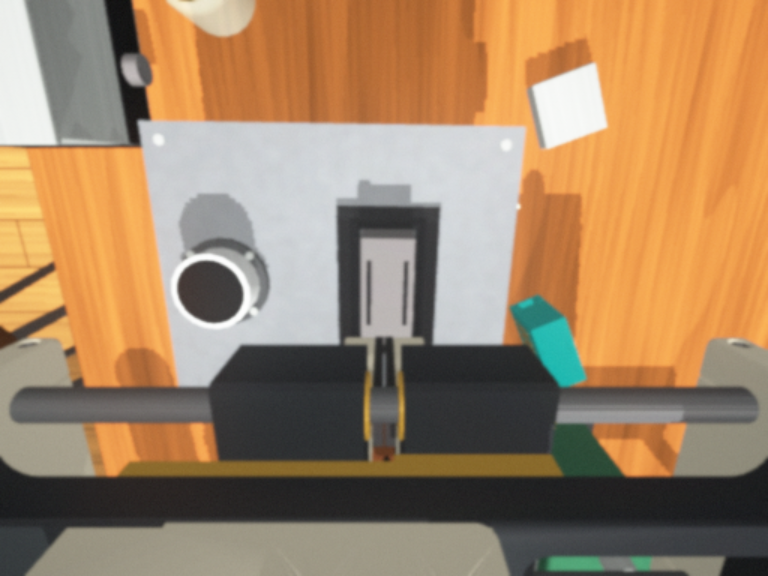

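The wrist view (768 px) shows the spent cassette's top. Its far (-y) edge runs from (362,237) to (415,237), its sides go down past (360,338) and (413,338), and the collar's edge runs from (337,206) to (440,206).

```bash
python3 - <<'E'
from h import *
import pickle
d=pickle.load(open('d.pkl','rb'))
for n,u,v,z in [('TL',362,237,.192),('TR',415,237,.192),('L',360,335,.192),('R',413,335,.192),('cL',337,206,.17),('cR',440,206,.17),('cL2',338,330,.17),('cR2',434,330,.17)]:print(n,np.round(ray(d,u/1.5,v/1.5,z),4))
b=pickle.load(open('ab.pkl','rb'))[1]
# scene crop: 5x, offset (310,140), panel origin (400,300); top face corners
for u,v in [(478,400),(605,370),(622,410),(497,440)]:print(np.round(ray(b,310+(u-400)/5,140+(v-300)/5,.192),4))
E
```

```text
TL [0.5692 0.2066 0.192 ]
TR [0.5329 0.2066 0.192 ]
L [0.5719 0.2795 0.192 ]
R [0.5327 0.2795 0.192 ]
cL [0.5882 0.1877 0.17  ]
cR [0.5135 0.1878 0.17  ]
cL2 [0.5908 0.2848 0.17  ]
cR2 [0.5144 0.2848 0.17  ]
[0.5334 0.2101 0.192 ]
[0.538  0.2944 0.192 ]
[0.5715 0.2875 0.192 ]
[0.5669 0.2057 0.192 ]
```

```bash
cat > chk.py <<'E'
import sys;from station import status
s=status.get_state();f=s['force'][2];print('z',round(s['eef_pos'][2],4),'Fz',round(f,1));sys.exit(f>float(sys.argv[1]))
E
python3 -m jog '[[-1,[-6,3.5,50],0.015],[-1,[-6,3.5,90],0.015],[-1,[-6,3.5,106],0.015],[-1,[-6,3.5,109],0.015],[-1,[-6,3.5,111],0.015],[-1,[-6,3.5,111],0.015]]' | grep -E 'eef|rot|force:|^t' && python3 chk.py 4 && python3 -m jog '[[-1,[0,0,2.5],0],[-1,[0,0,5],0],[-1,[0,0,6],0]]' | grep -E 'eef' ; python3 chk.py 8 && python3 -m jog '[[-1,[0,0,2],0],[-1,[0,0,4],0]]' >/dev/null; python3 chk.py 8
```

```text
t: 3.4
eef_pos: [0.552, 0.2477, 0.2108]
ee_rot: [-3.14, 0.001, -1.586]
force: [-0.7, 0.7, -0.1]
gripper_force: 0.0
z 0.2108 Fz -0.1
z 0.2108 Fz -0.1
z 0.2108 Fz -0.1False
False
False
```

```bash
sed -i 's/sys.exit(f>/sys.exit(int(f>/; s/argv\[1\]))/argv[1])))/' chk.py; python3 chk.py 4 && python3 -m jog '[[-1,[0,0,2.5],0],[-1,[0,0,5],0],[-1,[0,0,7],0],[-1,[0,0,9],0]]' >/dev/null; python3 chk.py 8 && python3 -m jog '[[-1,[0,0,2],0],[-1,[0,0,3],0]]' >/dev/null; python3 chk.py 8
```

```text
z 0.2108 Fz -0.1
z 0.201 Fz 4.7
z 0.1976 Fz 4.9
```

```bash
python3 -m jog '[[-1,[0,0,1],0],[-1,[0,0,1],0]]' >/dev/null; python3 chk.py 8.5 && python3 -m jog '[[-1,[0,0,1],0],[-1,[0,0,1],0]]' >/dev/null; python3 chk.py 8.5 && python3 -m jog '[[-1,[0,0,1],0],[-1,[0,0,1],0]]' >/dev/null; python3 chk.py 8.5 && python3 -m jog '[[-1,[0,0,1],0],[-1,[0,0,1],0]]' >/dev/null; python3 chk.py 8.5 && python3 -m jog '[[-1,[0,0,1],0],[-1,[0,0,1],0]]' >/dev/null; python3 chk.py 8.5 && python3 -m jog '[[-1,[0,0,1],0],[-1,[0,0,1],0]]' >/dev/null; python3 chk.py 8.5 
```

```text
z 0.1965 Fz 5.0
z 0.1956 Fz 4.2
z 0.1946 Fz 5.3
z 0.1937 Fz 4.0
z 0.1932 Fz 8.2
z 0.1927 Fz 11.2
```

```bash
python3 -m jog '[[-1,[0,0,-10],0],[-1,[0,0,-25],0],[-1,[0,0,-45],0],[1,[0,0,-75],0],[1,[0,0,-100],0],[1,[0,0,-100],0],[1,[0,0,-100],0]]' | grep -E '^t|eef|force|width'
python3 - <<'E'
from h import *
d=grab('wrist','e.png')
import pickle;pickle.dump(d,open('d.pkl','wb'));go([.5515,.2466,.202],-1.587)
E
```

```text
t: 6.52
eef_pos: [0.551, 0.2471, 0.2911]
force: [0.1, -0.3, -0.9]
width: 0.0353
gripper_force: 0.0
shift [ 0.4 -0.6 88.7] turn 0.001 pos [0.5509 0.247  0.2907] rpy [ 3.140e+00 -1.000e-03 -1.586e+00] F [-0.2  0.3 -0.2] w 0.0388 t 6.58
```

View pics/e.png

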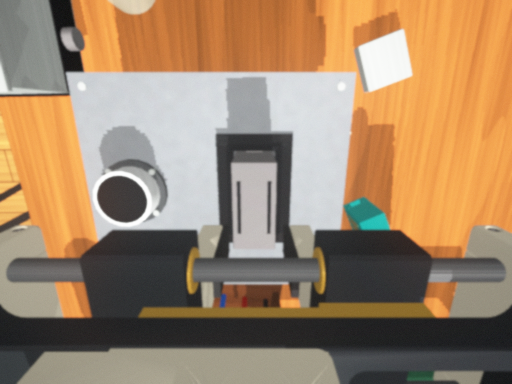

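The cassette has sprung up: its top runs from (232–276,162) to (231–276,248). Next I check its position and then grip.

```bash
python3 - <<'E'
from h import *
import pickle
d=pickle.load(open('d.pkl','rb'))
for u,v in [(232,162),(276,162),(231,247),(276,247)]:print(np.round(ray(d,u,v,.218),4))
E
python3 -m jog '[[1,[0,-0.5,20],0],[1,[0,-0.5,20],0],[1,[0,-0.5,40],0],[1,[0,-0.5,65],0],[1,[0,-0.5,85],0],[1,[0,-0.5,89],0],[-1,[0,-0.5,89],0],[-1,[0,-0.5,89],0],[-1,[0,-0.5,89],0],[-1,[0,-0.5,89],0],[-1,[0,-0.5,89],0],[-1,[0,-0.5,89],0]]' 15
```

```text
[0.5693 0.2066 0.218 ]
[0.5331 0.2072 0.218 ]
[0.5734 0.2845 0.218 ]
[0.5326 0.2851 0.218 ]
t: 8.07
eef_pos: [0.552, 0.2473, 0.2027]
ee_rot: [-3.141, 0.0, -1.586]
force: [-0.1, -0.2, -0.0]
width: 0.038
gripper_force: 15.0
```

```bash
python3 -m jog '[[-1,[0,0,-5],0],[-1,[0,0,-15],0],[-1,[0,0,-35],0],[-1,[0,0,-60],0],[-1,[0,0,-90],0],[-1,[0,0,-110],0],[-1,[0,0,-110],0]]' 20
python3 - <<'E'
from h import *
go([.515,-.0826,.25],-1.571+.075)
E
```

```text
t: 8.95
eef_pos: [0.5526, 0.2477, 0.3148]
ee_rot: [-3.139, 0.002, -1.586]
force: [0.2, 0.9, -1.5]
width: 0.0379
gripper_force: 20.0
shift [330.9  32.6  64.8] turn -0.09 pos [0.5526 0.2477 0.3148] rpy [-3.139e+00  2.000e-03 -1.586e+00] F [ 0.2  0.9 -1.5] w 0.0379 t 8.95
```

```bash
python3 -m jog '[[-1,[40,4,0],0],[-1,[95,10,0],-0.03],[-1,[150,15,0],-0.05],[-1,[205,20,10],-0.07],[-1,[260,26,30],-0.09],[-1,[305,31,55],-0.09],[-1,[331,33,75],-0.09],[-1,[331,33,110],-0.09],[-1,[331,33,150],-0.09],[-1,[331,33,190],-0.09],[-1,[331,33,220],-0.09],[-1,[331,33,232],-0.09],[-1,[331,33,232],-0.09],[-1,[331,33,232],-0.09]]'
python3 - <<'E'
from h import *
go([.515,-.0826,.0692],-1.571+.075)
d=grab('scene');cv2.imwrite('pics/f.png',cv2.resize(d['color'][160:290,150:370],(660,390))[:,:,::-1])
E
```

```text
t: 10.7
eef_pos: [0.5148, -0.083, 0.0816]
ee_rot: [-3.14, -0.0, -1.495]
force: [-0.5, -0.7, -1.1]
width: 0.0379
gripper_force: 20.0
shift [-0.4 -0.2 12.4] turn 0.001 pos [ 0.5148 -0.083   0.0816] rpy [-3.14  -0.    -1.495] F [-0.5 -0.7 -1.1] w 0.0379 t 10.7
```

View pics/f.png

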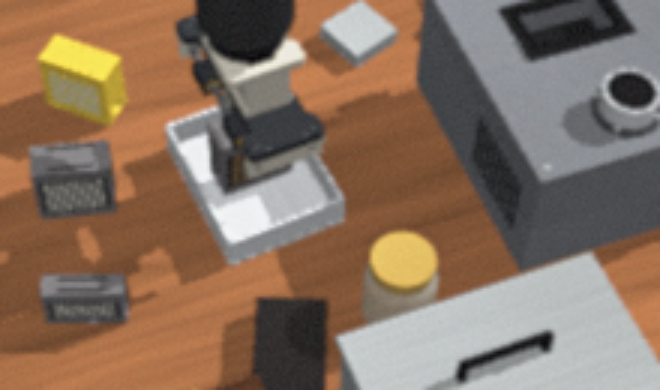

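The crop shows the cassette in the middle of the tray at about (250,165), hovering, and the bay empty at about (565,22). Next I lower it gently until contact.

```bash
python3 -m jog '[[-1,[0,0,4],0],[-1,[0,0,8],0],[-1,[0,0,10],0],[-1,[0,0,10],0]]' >/dev/null; python3 chk.py 0.8 && python3 -m jog '[[-1,[0,0,1],0],[-1,[0,0,1],0]]' >/dev/null; python3 chk.py 0.8 && python3 -m jog '[[-1,[0,0,1],0],[-1,[0,0,1],0]]' >/dev/null; python3 chk.py 0.8 && python3 -m jog '[[-1,[0,0,1],0],[-1,[0,0,1],0]]' >/dev/null; python3 chk.py 0.8 && python3 -m jog '[[-1,[0,0,1],0],[-1,[0,0,1],0]]' >/dev/null; python3 chk.py 0.8
```

```text
z 0.0703 Fz -1.4
z 0.0695 Fz -0.9
z 0.0686 Fz -1.1
z 0.0684 Fz 6.9
z 0.0684 Fz 6.9
```

```bash
python3 -m jog '[[-1,[0,0,-0.7],0],[1,[0,0,-0.7],0],[1,[0,0,-0.7],0],[1,[0,0,-0.7],0],[1,[0,0,-0.7],0],[1,[0,0,-0.7],0],[1,[0,0,-10],0],[1,[0,0,-40],0],[1,[0,0,-90],0],[1,[0,0,-140],0],[1,[0,0,-160],0],[1,[0,0,-160],0]]'
python3 - <<'E'
from h import *
go([.476,-.2635,.23],-1.571-.22)
E
```

```text
t: 13.5
eef_pos: [0.5149, -0.0831, 0.2302]
ee_rot: [-3.137, 0.0, -1.496]
force: [0.1, 0.0, -0.2]
width: 0.088
gripper_force: 0.0
shift [177.   52.3   0.2] turn 0.295 pos [ 0.5149 -0.0831  0.2302] rpy [-3.137  0.    -1.496] F [ 0.1  0.  -0.2] w 0.088 t 13.5
```

```bash
python3 -m jog '[[1,[55,16,0],0.15],[1,[110,32,0],0.29],[1,[160,48,0],0.29],[1,[177,52,0],0.29],[1,[177,52,0],0.29],[1,[177,52,0],0.29]]'
python3 - <<'E'
from h import *
d=grab('wrist')
cv2.imwrite('pics/g.png',cv2.resize(d['color'][:300],(768,450))[:,:,::-1])
import pickle;pickle.dump(d,open('d.pkl','wb'))
E
```

```text
t: 14.25
eef_pos: [0.4754, -0.2628, 0.2272]
ee_rot: [3.141, 0.0, -1.785]
force: [0.6, -0.3, -0.2]
width: 0.0879
gripper_force: 0.0
```

View pics/g.png

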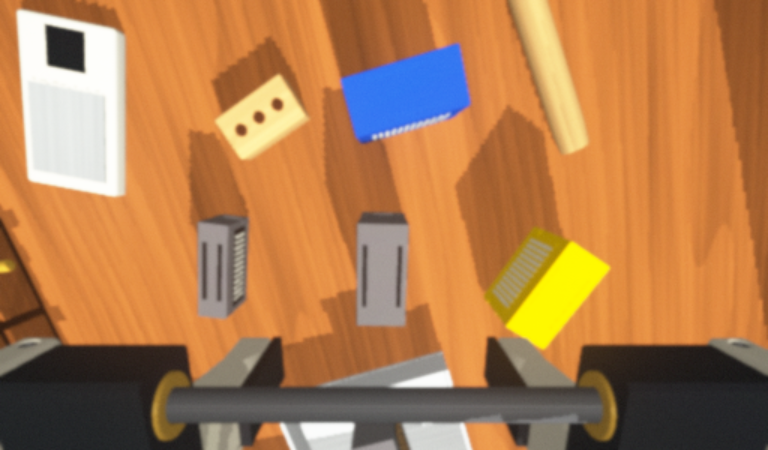

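The fresh cassette's top has corners (357,221), (406,221), (406,326) and (356,326). The pre-filter on the left at (220,265) and the yellow block at (547,288) are both clear of the fingers.

```bash
python3 - <<'E'
from h import *
import pickle
d=pickle.load(open('d.pkl','rb'))
P=np.array([ray(d,u/1.5,v/1.5,.08) for u,v in [(357,221),(406,221),(406,326),(356,326)]]);print(np.round(P,4));c=P.mean(0);print(c)
ends=P[[0,1]].mean(0)-P[[2,3]].mean(0);print(np.linalg.norm(ends),'dir',np.arctan2(ends[1],ends[0]))
e=P[[0,1]].mean(0)-ends/np.linalg.norm(ends)*.04;print(e)
go([c[0],c[1],.065],np.arctan2(ends[1],ends[0]))
E
```

```text
[[ 0.4849 -0.3085  0.08  ]
 [ 0.4502 -0.3009  0.08  ]
 [ 0.4663 -0.2208  0.08  ]
 [ 0.5046 -0.2291  0.08  ]]
[ 0.47649799 -0.26481293  0.08      ]
0.08173062381250455 dir -1.7918861388756442
[ 0.47630823 -0.26565718  0.08      ]
shift [  2.   -1.4 162.4] turn 0.007 pos [ 0.4756 -0.2626  0.2274] rpy [ 3.141  0.    -1.785] F [ 0.6  0.6 -0.2] w 0.0876 t 14.3
```

```bash
python3 -m jog '[[1,[2.5,-1.4,40],0.007],[1,[2.5,-1.4,90],0.007],[1,[2.5,-1.4,135],0.007],[1,[2.5,-1.4,158],0.007],[1,[2.5,-1.4,162],0.007],[1,[2.5,-1.4,162],0.007],[-1,[2.5,-1.4,162],0.007],[-1,[2.5,-1.4,162],0.007],[-1,[2.5,-1.4,162],0.007],[-1,[2.5,-1.4,162],0.007],[-1,[2.5,-1.4,162],0.007],[-1,[2.5,-1.4,162],0.007]]' 20
python3 -m jog '[[-1,[0,0,-5],0],[-1,[0,0,-40],0],[-1,[0,0,-90],0],[-1,[0,0,-150],0],[-1,[0,0,-210],0],[-1,[0,0,-240],0],[-1,[0,0,-240],0]]'
python3 - <<'E'
from h import *
go([.5515,.2466,.275],-1.587)
E
```

```text
t: 15.8
eef_pos: [0.4762, -0.2663, 0.0656]
ee_rot: [-3.142, -0.0, -1.793]
force: [-0.6, 0.2, 0.4]
width: 0.0383
gripper_force: 19.9
t: 16.68
eef_pos: [0.4771, -0.2666, 0.3086]
ee_rot: [-3.136, -0.0, -1.793]
force: [-1.0, -0.5, -3.0]
width: 0.0378
gripper_force: 19.9
shift [-517.    40.3   33.6] turn -0.206 pos [ 0.4771 -0.2666  0.3086] rpy [-3.136 -0.    -1.793] F [-1.  -0.5 -3. ] w 0.0378 t 16.68
```

```bash
python3 -m jog '[[-1,[-50,4,0],-0.05],[-1,[-105,8,0],-0.1],[-1,[-160,12,0],-0.15],[-1,[-215,17,0],-0.2],[-1,[-270,21,0],-0.206],[-1,[-325,25,0],-0.206],[-1,[-380,30,0],-0.206],[-1,[-435,34,0],-0.206],[-1,[-480,37,0],-0.206],[-1,[-505,40,10],-0.206],[-1,[-516.5,40.5,34],-0.206],[-1,[-516.5,40.5,60],-0.206],[-1,[-516.5,40.5,60],-0.206],[-1,[-516.5,40.5,60],-0.206]]'
python3 - <<'E'
from h import *
go([.5515,.2458,.203],-1.587)
d=grab('wrist')
cv2.imwrite('pics/i.png',cv2.resize(d['color'][60:300,120:420],(750,600),interpolation=cv2.INTER_CUBIC)[:,:,::-1])
import pickle;pickle.dump(d,open('d.pkl','wb'))
E
```

```text
t: 18.42
eef_pos: [0.5507, 0.2461, 0.2461]
ee_rot: [-3.141, -0.0, -1.587]
force: [-0.1, 0.8, -1.3]
width: 0.0382
gripper_force: 19.9
shift [ 0.3 -0.8 43.1] turn -0.0 pos [0.5507 0.2461 0.2461] rpy [-3.141 -0.    -1.587] F [-0.1  0.8 -1.3] w 0.0382 t 18.43
```

View pics/i.png

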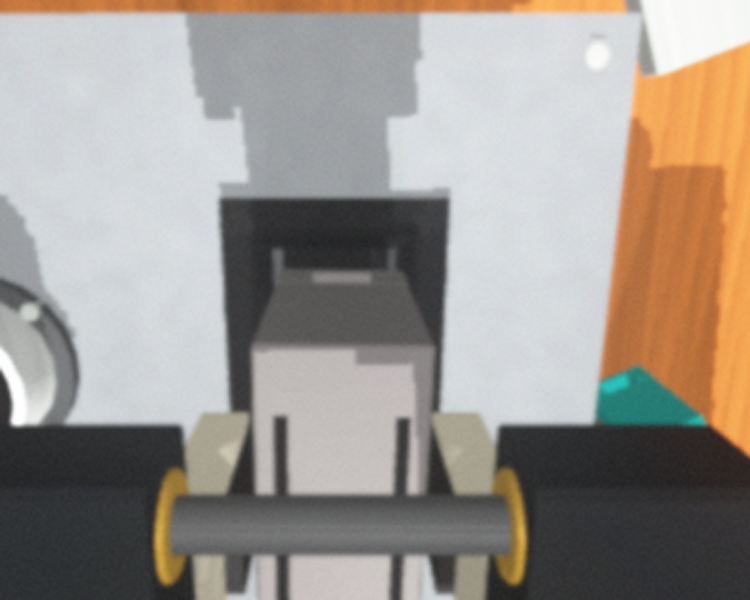

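The fresh cassette is over the bay. Its top edge runs from (253,347) to (434,347), its foot is at about (283–403,278), and the collar's far edge runs from (221,200) to (449,200). It looks centred, so I compute the residual.

```bash
python3 - <<'E'
from h import *
import pickle
d=pickle.load(open('d.pkl','rb'))
f=lambda u,v,z:np.round(ray(d,120+u/2.5,60+v/2.5,z),4)
print('top',f(253,347,.2614),f(434,347,.2614));print('collar',f(221,200,.17),f(449,200,.17),f(228,330,.17),f(443,330,.17))
E
```

```text
top [0.5671 0.2083 0.2614] [0.5302 0.2089 0.2614]
collar [0.5878 0.1878 0.17  ] [0.5136 0.189  0.17  ] [0.5884 0.232  0.17  ] [0.5143 0.2332 0.17  ]
```

```bash
python3 -m jog '[[-1,[1.2,-1.1,0],0],[-1,[1.2,-1.1,6],0],[-1,[1.2,-1.1,12],0],[-1,[1.2,-1.1,16],0]]' | grep -E 'eef|force:'; python3 chk.py 4 && python3 -m jog '[[-1,[0,0,4],0],[-1,[0,0,8],0],[-1,[0,0,10],0]]' | grep -E 'eef|force:'; python3 chk.py 4 && python3 -m jog '[[-1,[0,0,4],0],[-1,[0,0,8],0],[-1,[0,0,10],0]]' | grep -E 'eef|force:'; python3 chk.py 4 && python3 -m jog '[[-1,[0,0,3],0],[-1,[0,0,5],0],[-1,[0,0,5],0]]' | grep -E 'eef|force:'; python3 chk.py 4
```

```text
eef_pos: [0.5513, 0.2451, 0.2289]
force: [-0.2, -0.7, -2.4]
gripper_force: 19.9
z 0.2289 Fz -2.4
eef_pos: [0.5515, 0.2452, 0.2192]
force: [-0.0, -0.9, -1.7]
gripper_force: 19.9
z 0.2192 Fz -1.7
eef_pos: [0.5514, 0.2452, 0.2092]
force: [-0.1, 0.4, -1.0]
gripper_force: 19.9
z 0.2092 Fz -1.0
eef_pos: [0.5515, 0.2452, 0.2044]
force: [-1.2, 0.1, -0.7]
gripper_force: 19.9
z 0.2044 Fz -0.7
```

```bash
python3 -m jog '[[-1,[0,0,1.5],0],[-1,[0,0,1.5],0]]' | grep -E 'eef|force:'; python3 chk.py 4; python3 -m jog '[[1,[0,0,1.5],0],[1,[0,0,1.5],0],[1,[0,0,1.5],0],[1,[0,0,1.5],0],[1,[0,0,-20],0],[1,[0,0,-60],0],[1,[0,0,-85],0],[-1,[0,0,-85],0],[-1,[0,0,-85],0],[-1,[0,0,-85],0],[-1,[0,0,-85],0],[-1,[0,0,-85],0],[-1,[0,0,-85],0],[-1,[0,0,-85],0],[-1,[0,0,-85],0]]'
python3 - <<'E'
from h import *
go([.5515,.2466,.236],-1.587)
d=grab('wrist')
cv2.imwrite('pics/j.png',cv2.resize(d['color'][60:300,120:420],(600,480),interpolation=cv2.INTER_CUBIC)[:,:,::-1])
E
```

```text
eef_pos: [0.5517, 0.2453, 0.2035]
force: [-1.4, -0.7, 1.6]
gripper_force: 19.9
z 0.2035 Fz 1.6
t: 22.22
eef_pos: [0.5515, 0.2452, 0.2881]
ee_rot: [3.142, 0.0, -1.587]
force: [0.8, 0.4, -0.1]
width: 0.0131
gripper_force: 0.0
shift [-1.4  0.  52.1] turn 0.0 pos [0.5515 0.2452 0.2881] rpy [ 3.142  0.    -1.587] F [ 0.8  0.4 -0.1] w 0.0131 t 22.23
```

View pics/j.png

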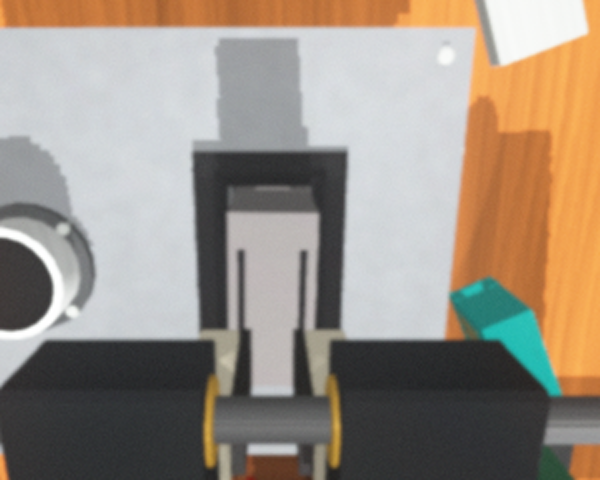

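The cassette stands upright in the bay, with its top edge from (227,211) to (318,211), centred in the collar. Now I press it.

```bash
python3 -m jog '[[-1,[-1,0,20],0],[-1,[-1,0,40],0],[-1,[-1,0,51],0],[-1,[-1,0,51],0],[-1,[-1,0,54],0],[-1,[-1,0,56.5],0],[-1,[-1,0,59],0],[-1,[-1,0,61.5],0]]' | grep -E 'eef|width'; python3 chk.py 8 && python3 -m jog '[[-1,[0,0,2.5],0],[-1,[0,0,5],0],[-1,[0,0,7.5],0],[-1,[0,0,10],0]]' >/dev/null; python3 chk.py 8 && python3 -m jog '[[-1,[0,0,2.5],0],[-1,[0,0,5],0],[-1,[0,0,7.5],0],[-1,[0,0,10],0]]' >/dev/null; python3 chk.py 8 && python3 -m jog '[[-1,[0,0,2.5],0],[-1,[0,0,5],0],[-1,[0,0,7.5],0]]' >/dev/null; python3 chk.py 8
```

```text
eef_pos: [0.5518, 0.2464, 0.227]
width: 0.0007
z 0.227 Fz 3.3
z 0.2166 Fz 4.0
z 0.2065 Fz 4.4
z 0.199 Fz 4.3
```

```bash
python3 -m jog '[[-1,[0,0,2],0],[-1,[0,0,3],0],[-1,[0,0,3],0]]' >/dev/null; python3 chk.py 8.8 && python3 -m jog '[[-1,[0,0,1],0],[-1,[0,0,1],0]]' >/dev/null; python3 chk.py 8.8 && python3 -m jog '[[-1,[0,0,1],0],[-1,[0,0,1],0]]' >/dev/null; python3 chk.py 8.8 && python3 -m jog '[[-1,[0,0,1],0],[-1,[0,0,1],0]]' >/dev/null; python3 chk.py 8.8 && python3 -m jog '[[-1,[0,0,0.7],0],[-1,[0,0,0.7],0]]' >/dev/null; python3 chk.py 8.8 && python3 -m jog '[[-1,[0,0,0.7],0],[-1,[0,0,0.7],0]]' >/dev/null; python3 chk.py 8.8
```

```text
z 0.196 Fz 4.1
z 0.1951 Fz 5.5
z 0.1941 Fz 4.1
z 0.1934 Fz 5.7
z 0.193 Fz 8.4
z 0.1926 Fz 11.1
```

Firm at 11 N and at the same depth as before. I let go, retract clear and check.

```bash
python3 -m jog '[[-1,[0,0,-5],0],[-1,[0,0,-15],0],[-1,[0,0,-30],0],[-1,[0,0,-60],0],[-1,[0,0,-100],0],[-1,[40,0,-120],0],[-1,[100,0,-120],0],[-1,[160,0,-120],0],[-1,[210,0,-120],0],[-1,[210,0,-120],0]]'
python3 - <<'E'
from h import *
a=grab('top');b=grab('scene')
A=cv2.resize(a['color'][140:260,110:410],(750,300),interpolation=cv2.INTER_CUBIC)
B=cv2.resize(b['color'][130:280,100:400],(600,300),interpolation=cv2.INTER_CUBIC)
im=np.zeros((600,750,3),np.uint8);im[:300]=A;im[300:,:600]=B
cv2.imwrite('pics/k.png',im[:,:,::-1])
E
```

```text
t: 27.52
eef_pos: [0.5473, 0.0332, 0.3124]
ee_rot: [3.141, -0.0, -1.591]
force: [-0.3, 0.8, 0.7]
width: 0.0003
gripper_force: 0.0
```

View pics/k.png

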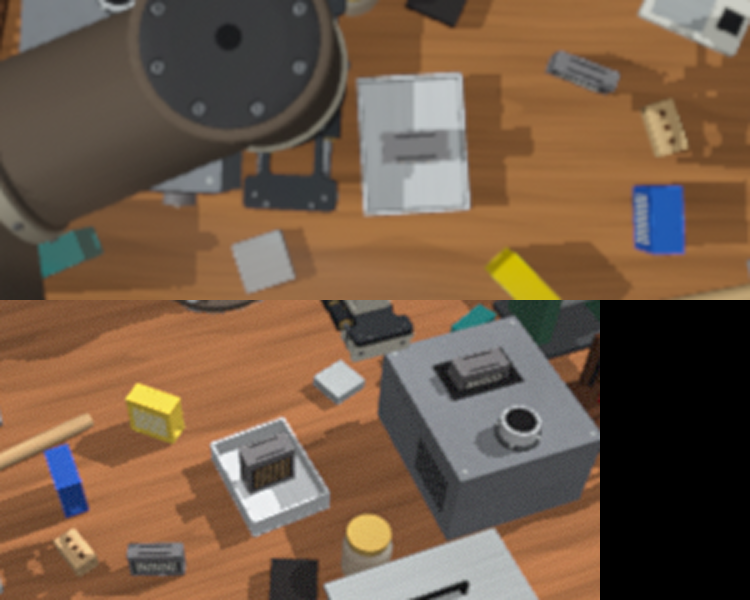

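In the scene half, the fresh cassette sits low in the bay at (480,370), held as the spent one was at the start. The spent cassette stands upright in the tray at (267,460), and the bystanders haven't moved.

```bash
python3 -c "from station import order;print(order.job_done())"
```

```text
the job is handed in; nothing more can be done
None
```

The job is handed in: the spent cassette is standing in the aluminium tray and the fresh one is held by the catch in the bay, at 27.5 s and with about 11 N at each press; I confirmed both in the last pictures.

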